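# Slide the shelf board home in the bench sheet rack

## Robot

A 6-joint arm with a two-finger parallel gripper is mounted at the origin on the work surface. World frame = base frame: x ahead of the robot, y to its left, z up, the work surface at z = 0. Lengths are in m, angles in rad, forces in N, time in s.
With the tool pointing down it reaches from about 0.35 to 0.975 m from the base axis. Payload 4.9 kg.
Tool frame: the origin (TCP) lies on the centre line of the jaws, within the pads' length; the fingertips stand 14 mm ahead of it and the grasp point (between the pads) lies 5 mm behind it; y points along the fingers, z is the direction in which the jaws open and shut, and the axes are right-handed (so a half turn about y gives the same grasp; the last joint's range is limited). The gripper opens to 85 mm and grips with 20 to 120 N. Pads are 22 mm wide; open, the fingers measure 114 mm over their backs; the gripper's body (76 mm by 85 mm) begins 54 mm behind the grasp point. The pads swing forward as they close: fully open they stand 13 mm farther back than shut.
Start: joints at [1.173, 0.053, 1.613, -0, 1.476, -0.119], TCP at [0.172, 0.601, 0.245] pointing down, gripper open.
Joint ranges: [-3.01, 3.01], [-1.01, 2.22], [0.06, 2.58], [-1.02, 4.17], [0.09, 2.62], [-3.14, 3.14]. Speed limits (rad/s): [2.57, 2.57, 3.14, 3.14, 3.14, 3.14].

## Interface

Orientations are given as a rotation vector (axis times angle).
In Python, from station import ctrl gives the robot as it stands.
- The arm moves only by the tool servo_tool, never from a script. Its arguments are lists of equal length, an entry for each row: "delta_pos": the shift along the tool's x, y, z in m, a list of three; "dr": the turn, a rotation vector about the tool's x, y, z in degrees, a list of three; "grip": the opening, from 0 (shut) to 1 (fully open). In form: {"delta_pos": [[x, y, z], ...], "dr": [[rx, ry, rz], ...], "grip": [grip, ...]}. A call has 1 to 5 rows; each row shifts and turns the pose as measured when the row begins, along the tool's axes as they then stand; what a row does not reach is not made up. A row lasts 1/8 s, in which the tool goes at most 62.5 mm and 10.7 degrees, less where a joint would pass 70% of its speed; a pose out of reach is approached as far as the arm can. A call is refused whole if a number of a shift passes 0.0625 or a number of a turn 10.7, either way. A call with a gripper value outside its range is refused whole. The fingers move at their own pace and stop on an object; "grip_force" is the grip in N (left out, the last holds). Time passes only in rows, so rows that do not move let the fingers close. It gives the time, the measured TCP pose, the force and the opening at its end, in the units of the state.
- ctrl.get_obs(): the state, without advancing time (a new reading comes with each control period).
- ctrl.get_image(name): name is "side" or "top"; returns the picture (384x512x3 uint8, red, green, blue); there is no depth.
- ctrl.camera_params(name): a dict with "fovy" (degrees; the focal length in pixels is half the picture's height over the tangent of half this angle, whatever the lens; pixels are square), "cx", "cy" (the principal point, pixels), "eye" and "rotation" of the camera in the world. Camera axes: x right, y down, z forward; pixel columns grow to the right and rows downward; lengths in m; the calibration is good to about 2 mm. A picture is of the moment at which its call begins. camera_params takes no time and is no camera call.
- ctrl.finish_job(): hands the job in, once; it reports no verdict.
Trained networks look in the newest picture that a camera, given by its name, has taken for a name from the list of things; names that differ only in an ending like _2 or _b are one class to them, and where a whole thing is asked for, a point or a joint stands for the part that bears it (a point fixed in the world has none). Each returns a list of dicts, best first, with "score" (0 to 1); they miss things now and then, are a little off and sometimes report something else, mostly with a low value. They report only what shows in the picture. A call takes as long as a camera call. They do not tell look-alikes from the thing itself.
- ctrl.masks_of(camera, label): "pixels" (384x512 bool, what is visible of it) and "extent" ([left, top, right, bottom] in pixels, round what is visible of it).
The state is a dict: "t": time; "q": joint angles; "dq": joint speeds; "effort": joint torques, N m; "tool_pos": TCP position; "tool_rot": TCP orientation; "contact_force": force on the tool from outside, world axes, zero at the start; "wrist_torque": the same for the moment, N m; "opening": finger opening in m.
Only numpy, scipy, OpenCV 4.12 (cv2) and the standard library are available. Lean on these libraries where they do the work, as an engineer would, in place of code of your own. Each camera call takes 0.05 s, during which the arm holds its last target.

## Task

The plywood shelf board of the bench sheet rack is pulled part-way out towards you and is riding up on the rack's two small front lips, with a carton standing on it. With a fingertip push its front edge so that it slides back along the rails until you feel it drop down behind both lips and lie flat on the rails, then take the hand away. Only push or press the board: do not lift it, do not touch the carton, which stays standing on the board, and leave the things on the bench where they are.

Things in the scene. Friction and masses are not known exactly. Their poses are not given: they have to be found in the camera images.
- rack: Grey steel sheet rack fixed on the bench, 270 mm deep (x) x 345 wide (y) x 143 high, top and front open. Origin: on the bench under its middle. x points from its open front to its back (the way the board is pushed), y left, z up. Two level side rails along x, tops 120 mm above the bench, bear the board's outer 30 mm; between them the front is free for a finger down to 72 mm above the bench.
- lip_left (a point): Top of the lip at the front end of the left (+y) rail, middle of the inner edge: 8 mm above the rail, 124.5 mm in front of the rack's middle. The lip is 5 mm thick and 28 mm wide, turned up from the rail. Axes as the rack's.
- lip_right (a point): The same point on the lip of the right (-y) rail.
- board: Loose bare plywood shelf board, 240 mm deep (x) x 320 wide (y) x 12 thick, 0.4-0.75 kg. Origin: middle of its underside; x to its rear edge, y left, z up. Start: 55-90 mm out to the front, underside on the lips, rear lower edge on the rails, so front higher by 2.5-3 degrees. Pushed at its middle it slides at about 2-8 N. Past the lips its front drops 8 mm, perhaps only once the push eases.
- board_front (a point): Middle of the front lower edge of the board (the edge is 12 mm high); axes as the board's.
- board_front_left (a point): Left end (+y) of the front lower edge of the board. Home: 120 mm above the bench.
- board_front_right (a point): Right end (-y) of the front lower edge of the board. Home: 120 mm above the bench.
- board_rear (a point): Middle of the rear lower edge of the board; it stays on the rails, 120 mm above the bench. A stop strip across the rack's back ends its slide: its face is 122 mm behind the rack's middle. Home, the board lies flat between lips and strip with about 6.5 mm play in x. Side flanges 23 mm above the rails guide it with 2.5 mm play a side.
- carton_center (a point): Centre of the loose brown carton standing on the rear half of the board, 100 x 130 x 50 mm high, 0.22 kg.
- carton: The same carton; origin in the middle of its underside.
- tape: Bystander: loose roll of brown packing tape lying flat on the bench beside the rack, 100 mm outside diameter, 48 mm high; origin at the centre of its underside.
- glue: Bystander: loose white glue bottle standing on the bench, 60 mm diameter, 150 mm high; origin at the centre of its underside.
- tin: Bystander: loose bare metal tin standing on the bench, 72 mm diameter, 85 mm high; origin at the centre of its underside.
Not all that is in view belongs to the job. Leave any black look-alike of the carton alone.

How it is judged:
By the outcome, as a careful person would: the job done as asked, in the order asked, and still so for the second after the job is handed in, with the robot touching nothing.
It also fails if it takes over 35 s, if anything falls off the work surface, if the arm or the gripper's body presses on something with over 40 N, if the wrist force passes 120 N, or if a joint passes its speed limit or range.

## Working session

There is one attempt and no reset: what is moved stays moved. The work goes in short steps, Python scripts to look and compute and a tool call to move; the robot and the scene stay as the last step left them, time stands still between calls to the robot, and variables do not carry over. Pictures are saved under pics/ and viewed, and the job is handed in when it is done.

Besides the shell and the picture viewer there is one more tool, called after ">>>" as name(argument=value, ...), one argument or row to a line, values as JSON. servo_tool: Moves the arm, as the interface text tells. Its arguments: {"type":"object","properties":{"delta_pos":{"type":"array","items":{"type":"array","items":{"type":"number"}}},"dr":{"type":"array","items":{"type":"array","items":{"type":"number"}}},"grip":{"type":"array","items":{"type":"number"}},"grip_force":{"type":"number"}},"required":["delta_pos","dr","grip"]}

```bash
mkdir -p pics; python3 - <<'E'
from station import ctrl
import cv2,numpy as np
np.set_printoptions(precision=4,suppress=True)
for n in("side","top"):
    im=ctrl.get_image(n); cv2.imwrite(f"pics/{n}0.png",im[:,:,::-1])
    print(n,ctrl.camera_params(n))
print(ctrl.get_obs())
E
```

```text
side {'fovy': 57.20386966855237, 'cx': 251.67220937539844, 'cy': 184.66011284384, 'eye': array([ 0.1695, -0.5684,  0.999 ]), 'rotation': array([-2.3529,  0.784 , -0.2592])}
top {'fovy': 53.651824668043595, 'cx': 258.6560500539157, 'cy': 192.91759693413303, 'eye': array([0.4579, 0.016 , 1.203 ]), 'rotation': array([-2.1456,  2.1813, -0.1137])}
{'t': 0.1, 'q': array([ 1.173 ,  0.0533,  1.6141, -0.    ,  1.476 , -0.119 ]), 'dq': array([ 0.0002, -0.0019, -0.0027,  0.0004,  0.0009,  0.0007]), 'effort': array([ -0.0001, -39.4903, -37.1363,  -0.0001,   0.0039,   0.    ]), 'tool_pos': array([0.1718, 0.6004, 0.2442]), 'tool_rot': array([-1.5615,  0.2192, -0.2185]), 'contact_force': array([ 0.4446, -0.5008, -1.7721]), 'wrist_torque': array([ 0.0131, -0.0179,  0.0094]), 'opening': 0.08528743115383208}
```

View pics/side0.png

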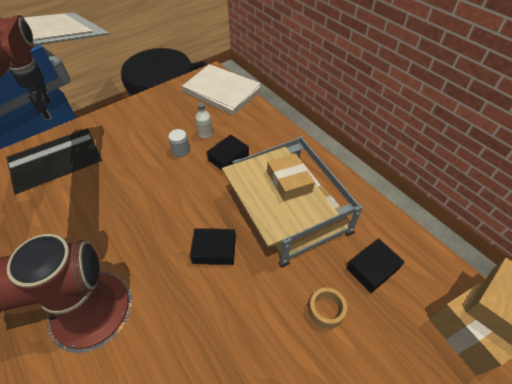

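View pics/top0.png

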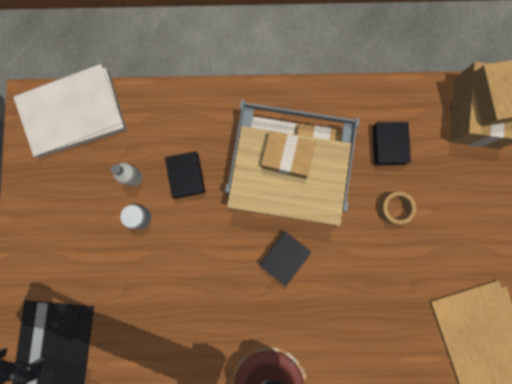

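The board's front edge faces the robot: top view (228,208) to (340,224). The rack's back is up in the image, at (242,103) to (357,121). The brown carton on the board is at (287,153). The black boxes are look-alikes lying on the bench, and one sits in front of the rack at (285,258). Next I'll enlarge and measure.

```bash
cat > h.py <<'E'
from station import ctrl
import cv2,numpy as np
from scipy.spatial.transform import Rotation as R
np.set_printoptions(precision=4,suppress=True)
def cam(n):
    p=ctrl.camera_params(n); f=192/np.tan(np.radians(p['fovy']/2))
    return p,f,R.from_rotvec(p['rotation']).as_matrix()
def proj(n,P):
    p,f,M=cam(n); c=(np.atleast_2d(P)-p['eye'])@M
    return c[:,:2]/c[:,2:]*f+[p['cx'],p['cy']]
def ray(n,uv,z):
    p,f,M=cam(n); uv=np.atleast_2d(uv)
    d=np.c_[(uv-[p['cx'],p['cy']])/f,np.ones(len(uv))]@M.T
    return p['eye']+d*((z-p['eye'][2])/d[:,2])[:,None]
E
python3 - <<'E'
from h import *
print(proj('side',[0,0,0]),proj('top',[0,0,0]))
for n in("side","top"):
    for l in("rack","board","carton"):
        for m in ctrl.masks_of(n,l)[:4]:
            print(n,l,m['score'],m['extent'])
            k=m['pixels'].astype(np.uint8)
            if m['score']>.4:
                c,_=cv2.findContours(k,0,2); c=max(c,key=cv2.contourArea)
                print(cv2.approxPolyDP(c,2.5,True)[:,0].tolist())
a=cv2.imread('pics/top0.png')[90:240,210:370]; cv2.imwrite('pics/tc.png',cv2.resize(a,None,fx=4.5,fy=4,interpolation=2) if 0 else cv2.resize(a,(640,600),interpolation=cv2.INTER_CUBIC))
a=cv2.imread('pics/side0.png')[130:270,210:370]; cv2.imwrite('pics/sc.png',cv2.resize(a,(640,560),interpolation=cv2.INTER_CUBIC))
E
```

```text
[[ 90.1222 309.0511]] [[268.3272 386.9129]]
side rack 0.78 [234.4, 133.8, 362.9, 268.0]
[[300, 136], [233, 162], [281, 146], [298, 156], [304, 149], [349, 202], [339, 207], [311, 175], [338, 213], [276, 244], [282, 256], [281, 265], [318, 243], [341, 233], [351, 234], [361, 205]]
side board 0.84 [223.3, 147.4, 339.6, 246.4]
[[284, 147], [222, 168], [267, 246], [337, 214], [315, 185], [310, 193], [285, 201], [280, 197], [266, 173], [266, 161], [289, 154]]
side carton 0.92 [268.1, 153.2, 313.9, 198.9]
[[295, 153], [266, 162], [267, 172], [283, 200], [310, 192], [313, 188], [313, 179]]
side carton 0.9 [190.6, 226.2, 235.6, 266.1]
[[194, 229], [190, 249], [192, 263], [234, 263], [233, 229]]
side carton 0.77 [345.9, 243.8, 401.1, 290.4]
[[379, 240], [347, 265], [347, 269], [369, 291], [403, 262]]
side carton 0.64 [207.4, 133.4, 248.6, 166.5]
[[232, 134], [206, 151], [209, 162], [220, 168], [248, 155], [248, 146]]
top board 0.74 [224.9, 127.5, 352.7, 227.9]
[[242, 126], [227, 205], [338, 224], [350, 143], [305, 137], [314, 139], [316, 144], [308, 176], [303, 179], [262, 169], [260, 164], [268, 130]]
top carton 0.93 [165.3, 147.1, 206.8, 196.8]
[[196, 151], [164, 157], [174, 197], [204, 191]]
top carton 0.74 [368.9, 120.4, 410.2, 166.1]
[[408, 121], [375, 123], [372, 126], [376, 164], [410, 161]]
top carton 0.7 [264.0, 131.1, 313.8, 178.8]
[[270, 131], [261, 167], [305, 177], [314, 142]]
top carton 0.63 [261.2, 235.6, 311.0, 286.4]
[[284, 232], [260, 266], [286, 284], [309, 250]]
```

```bash
ls pics
```

```text
sc.png
side0.png
tc.png
top0.png
```

View pics/tc.png

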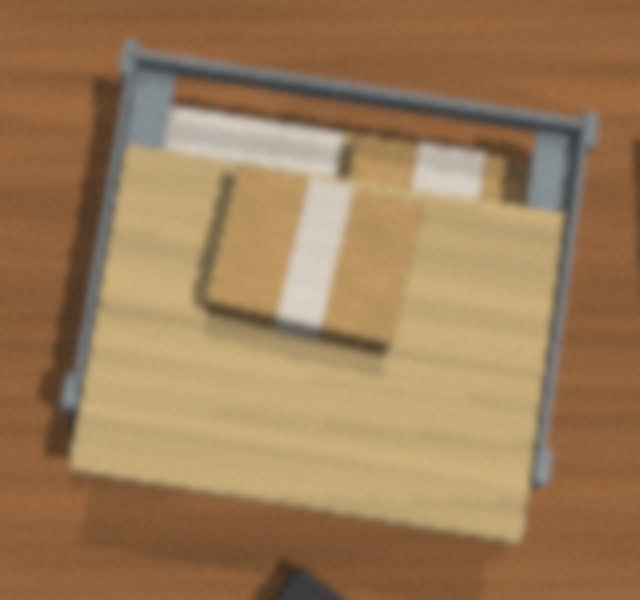

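View pics/sc.png

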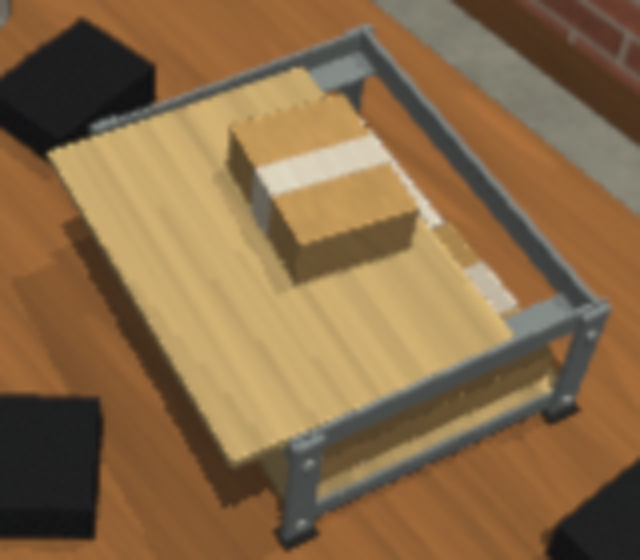

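```bash
python3 - <<'E'
from h import *
from scipy.optimize import least_squares
# board corner obs (FL,FR,RL,RR) top surface
T=np.array([[228,207.5],[340.5,225],[241,127],[351,143]])
S=np.array([[222,168],[269,246],[285.5,147],[337,214]])
bh=np.radians(2.75)
def board(v,h=8):
    x,y,yaw,s=v  # rack-like: x,y rear mid lower edge
    c=np.array([[-.24,.16,.012],[-.24,-.16,.012],[0,.16,.012],[0,-.16,.012]])
    M=R.from_euler('ZY',[yaw,bh]).as_matrix()
    return c@M.T+[x,y,.12]
r=lambda v:np.r_[(proj('top',board(v))-T).ravel(),(proj('side',board(v))-S).ravel()]
s=least_squares(r,[.65,0,0,0]);print('board rear mid',s.x[:3],np.degrees(s.x[2]));print(r(s.x).round(1).reshape(-1,2))
print('FRONT top corners',board(s.x)[:2])
print('rack posts from top z=.143', ray('top',[[242.5,102.5],[357.5,121],[227.5,184],[345.8,204]],.143))
# rack back corners: top and side
print('side posts',ray('side',[[210+365/4,130+32/4],[210+605/4,130+308/4],[210+305/4,130+442/4],[210+100/4,130+127/4]],.143))
print('carton top',ray('top',[[270,131],[261,167],[305,177],[314,142]],.187))
for n in['top','side']:
  for l in['tape','glue','tin']:
    for m in ctrl.masks_of(n,l)[:1]: print(n,l,m['score'],m['extent'])
E
```

```text
board rear mid [ 0.7422 -0.0901 -0.1703] -9.759605323669119
[[-0.9  0.2]
 [ 0.2  0.3]
 [-0.1 -0.7]
 [-0.3 -0.2]
 [-0.9  0.3]
 [-0.8  0. ]
 [-0.7 -0.4]
 [ 2.6  0.9]]
FRONT top corners [[ 0.5336  0.1081  0.1435]
 [ 0.4794 -0.2072  0.1435]]
rack posts from top z=.143 [[ 0.8369  0.0615  0.143 ]
 [ 0.7763 -0.2672  0.143 ]
 [ 0.6006  0.1065  0.143 ]
 [ 0.5386 -0.224   0.143 ]]
side posts [[ 0.8349  0.0572  0.143 ]
 [ 0.7798 -0.2705  0.143 ]
 [ 0.5301 -0.2236  0.143 ]
 [ 0.5864  0.1051  0.143 ]]
carton top [[ 0.7392 -0.0148  0.187 ]
 [ 0.6396  0.0116  0.187 ]
 [ 0.6102 -0.1069  0.187 ]
 [ 0.7063 -0.1343  0.187 ]]
top tape 0.88 [380.9, 192.2, 415.7, 223.8]
top glue 0.86 [109.1, 161.7, 142.6, 185.8]
top tin 0.84 [121.0, 205.6, 149.3, 229.0]
side tape 0.77 [303.5, 285.5, 348.5, 329.2]
side glue 0.67 [194.7, 104.8, 209.2, 137.9]
side tin 0.62 [166.7, 129.1, 188.5, 159.4]
```

```bash
cat >> h.py <<'E'
YAW=np.radians(-10.0); RX=np.array([np.cos(YAW),np.sin(YAW),0]); RY=np.array([-np.sin(YAW),np.cos(YAW),0])
def plan(tgt,turn=True,maxrow=.06,maxdeg=10):
    o=ctrl.get_obs(); M=R.from_rotvec(o['tool_rot']).as_matrix()
    print('t',o['t'],'pos',o['tool_pos'],'F',o['contact_force'],'q',o['q']); print('axes x,y,z:',M.T.round(3).tolist())
    best=None
    for sg in(1,-1):
        G=np.c_[sg*RX,[0,0,-1],np.cross(sg*RX,[0,0,-1])]
        rv=R.from_matrix(M.T@G).as_rotvec()
        if best is None or np.linalg.norm(rv)<np.linalg.norm(best): best=rv
    print('turn deg (tool)',np.degrees(best))
    d=np.array(tgt)-o['tool_pos']; print('world d',d,'tool d',M.T@d,'rows',np.linalg.norm(d)/maxrow)
    n=int(np.ceil(max(np.linalg.norm(d)/maxrow,np.degrees(np.linalg.norm(best))/maxdeg)))
    step=R.from_rotvec(best/n); Mi=R.from_matrix(M)
    for i in range(n):
        print((Mi.inv().apply(d/n)).round(4), np.degrees(best/n).round(2)); Mi=Mi*step
E
python3 - <<'E'
from h import *
plan([.445,-.04,.245])
E
```

```text
t 0.7 pos [0.172  0.6009 0.2453] F [-0.3165 -0.483   0.0767] q [ 1.173   0.0527  1.6129 -0.      1.476  -0.119 ]
axes x,y,z: [[0.961, -0.275, 0.0], [0.0, 0.0, -1.0], [0.275, 0.961, 0.0]]
turn deg (tool) [-0.0039 -5.9726  0.0012]
world d [ 0.273  -0.6409 -0.0003] tool d [ 0.4388  0.0003 -0.541 ] rows 11.609800719149954
[ 0.0366  0.     -0.0451] [-0.  -0.5  0. ]
[ 0.0362  0.     -0.0454] [-0.  -0.5  0. ]
[ 0.0358  0.     -0.0457] [-0.  -0.5  0. ]
[ 0.0354  0.     -0.046 ] [-0.  -0.5  0. ]
[ 0.035   0.     -0.0463] [-0.  -0.5  0. ]
[ 0.0346  0.     -0.0466] [-0.  -0.5  0. ]
[ 0.0342  0.     -0.0469] [-0.  -0.5  0. ]
[ 0.0338  0.     -0.0472] [-0.  -0.5  0. ]
[ 0.0333  0.     -0.0475] [-0.  -0.5  0. ]
[ 0.0329  0.     -0.0478] [-0.  -0.5  0. ]
[ 0.0325  0.     -0.0481] [-0.  -0.5  0. ]
[ 0.0321  0.     -0.0484] [-0.  -0.5  0. ]
```

>>> servo_tool(
  delta_pos=[
    [0.036,0,-0.045],
    [0.036,0,-0.045],
    [0.036,0,-0.046],
    [0.035,0,-0.046],
    [0.035,0,-0.046],
  ],
  dr=[
    [0,-1,0],
    [0,-1,0],
    [0,-1,0],
    [0,-1,0],
    [0,-1,0],
  ],
  grip=[0,0,0,0,0],
)

```text
t: 1.32
tool_pos: [0.2921, 0.3326, 0.2451]
tool_rot: [-1.566, 0.141, -0.144]
contact_force: [1.6, 0.2, 0.9]
opening: 0.0001
```

```bash
python3 -c "
from h import *
plan([.445,-.04,.245])"
```

```text
t 1.325 pos [0.2921 0.3326 0.2451] F [1.5775 0.1974 0.8747] q [ 0.6824 -0.4098  2.0181 -0.0011  1.5316 -0.7071]
axes x,y,z: [[0.984, -0.18, 0.002], [0.002, 0.0, -1.0], [0.18, 0.984, 0.001]]
turn deg (tool) [-0.0356 -0.3821  0.11  ]
world d [ 0.1529 -0.3726 -0.0001] tool d [ 0.2176  0.0003 -0.339 ] rows 6.712919156861505
[ 0.0311  0.     -0.0484] [-0.01 -0.05  0.02]
[ 0.031   0.     -0.0485] [-0.01 -0.05  0.02]
[ 0.031   0.     -0.0485] [-0.01 -0.05  0.02]
[ 0.0309  0.     -0.0485] [-0.01 -0.05  0.02]
[ 0.0309  0.     -0.0485] [-0.01 -0.05  0.02]
[ 0.0308  0.     -0.0486] [-0.01 -0.05  0.02]
[ 0.0308  0.     -0.0486] [-0.01 -0.05  0.02]
```

>>> servo_tool(
  delta_pos=[
    [0.031,0,-0.048],
    [0.031,0,-0.048],
    [0.031,0,-0.049],
    [0.031,0,-0.049],
    [0.031,0,-0.049],
  ],
  dr=[
    [0,-0.4,0],
    [0,0,0],
    [0,0,0],
    [0,0,0],
    [0,0,0],
  ],
  grip=[0,0,0,0,0],
)

```text
t: 1.95
tool_pos: [0.4048, 0.0577, 0.2474]
tool_rot: [-1.564, 0.127, -0.143]
contact_force: [0.7, -0.2, 0.1]
opening: 0.0001
```

```bash
python3 -c "
from h import *
plan([.445,-.04,.245])"
```

```text
t 1.95 pos [0.4048 0.0577 0.2474] F [ 0.7414 -0.1774  0.1257] q [-0.0424 -0.5164  2.0875  0.0025  1.5605 -1.4411]
axes x,y,z: [[0.985, -0.171, 0.01], [0.01, 0.002, -1.0], [0.171, 0.985, 0.004]]
turn deg (tool) [-0.2165  0.1385  0.5479]
world d [ 0.0402 -0.0977 -0.0024] tool d [ 0.0563  0.0026 -0.0894] rows 1.761875631942199
[ 0.0282  0.0013 -0.0447] [-0.11  0.07  0.27]
[ 0.0282  0.0013 -0.0447] [-0.11  0.07  0.27]
```

>>> servo_tool(
  delta_pos=[
    [0.026,0,-0.045],
    [0.026,0,-0.045],
    [0,0.04,0],
    [0,0.04,0],
    [0,0.04,0],
  ],
  dr=[
    [-0.2,0,0.5],
    [0,0,0],
    [0,0,0],
    [0,0,0],
    [0,0,0],
  ],
  grip=[0,0,0,0,0],
)

```text
t: 2.58
tool_pos: [0.4464, -0.0495, 0.1309]
tool_rot: [-1.568, 0.131, -0.155]
contact_force: [0.7, 0.4, -0.5]
opening: 0.0003
```

```bash
python3 -c "
from h import *
plan([.447,-.04,.123])
for n in ('side','top'):
    im=ctrl.get_image(n); cv2.imwrite(f'pics/{n}1.png',im[:,:,::-1])
a=cv2.resize(cv2.imread('pics/side1.png')[120:280,180:370],None,fx=3,fy=3);b=cv2.resize(cv2.imread('pics/top1.png')[90:290,200:370],None,fx=3,fy=3)
cv2.imwrite('pics/a1.png',a);cv2.imwrite('pics/b1.png',b)"
```

```text
t 2.575 pos [ 0.4464 -0.0495  0.1309] F [ 0.6832  0.4137 -0.5481] q [-0.2767 -0.3002  2.1303  0.0005  1.2962 -1.6656]
axes x,y,z: [[0.983, -0.181, 0.015], [0.015, -0.004, -1.0], [0.181, 0.983, -0.001]]
turn deg (tool) [ 0.0607 -0.4284  0.8678]
world d [ 0.0006  0.0095 -0.0079] tool d [-0.0012  0.0079  0.0095] rows 0.2068732997631277
[-0.0012  0.0079  0.0095] [ 0.06 -0.43  0.87]
```

View pics/a1.png

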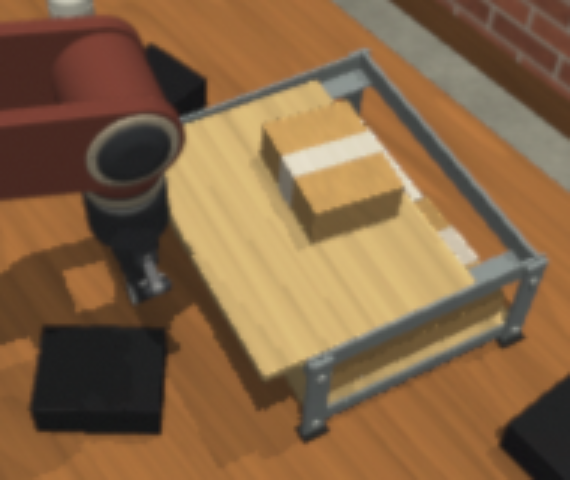

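View pics/b1.png

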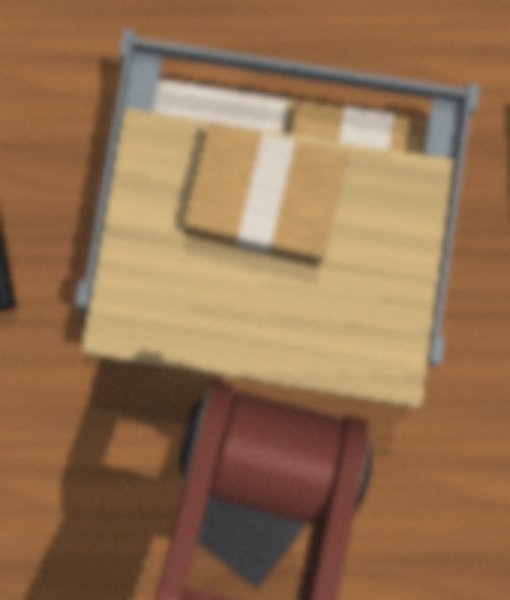

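The shut fingers stand in front of the board's front edge (top crop, about (270,400)). The board and carton haven't moved, and the fingers clear the black box. Next I'll correct the lateral offset and approach slowly.

>>> servo_tool(
  delta_pos=[
    [0,0.008,0.0095],
    [0.015,0,0],
    [0.012,0,0],
    [0.006,0,0],
    [0.004,0,0],
  ],
  dr=[
    [0,-0.4,0.8],
    [0,0,0],
    [0,0,0],
    [0,0,0],
    [0,0,0],
  ],
  grip=[0,0,0,0,0],
)

```text
t: 3.3
tool_pos: [0.486, -0.0441, 0.1243]
tool_rot: [-1.566, 0.137, -0.133]
contact_force: [-0.2, -0.4, 0.1]
opening: 0.0002
```

```bash
python3 -c "
from h import *
plan([.4867,-.046,.121])"
```

```text
t 3.3 pos [ 0.486  -0.0441  0.1243] F [-0.1819 -0.4449  0.1358] q [-0.243  -0.172   2.0368 -0.0001  1.2794 -1.6416]
axes x,y,z: [[0.985, -0.171, -0.003], [-0.003, 0.001, -1.0], [0.171, 0.985, 0.0]]
turn deg (tool) [-0.0027  0.1374 -0.1521]
world d [ 0.0007 -0.0019 -0.0033] tool d [ 0.001   0.0033 -0.0018] rows 0.06415607644376037
[ 0.001   0.0033 -0.0018] [-0.    0.14 -0.15]
```

>>> servo_tool(
  delta_pos=[
    [0.004,0.003,-0.002],
    [0.004,0,0],
    [0.004,0,0],
    [0.004,0,0],
    [0.004,0,0],
  ],
  dr=[
    [0,0,0],
    [0,0,0],
    [0,0,0],
    [0,0,0],
    [0,0,0],
  ],
  grip=[0,0,0,0,0],
)

```text
t: 3.92
tool_pos: [0.5011, -0.0489, 0.121]
tool_rot: [-1.565, 0.15, -0.12]
contact_force: [-9.9, 1.9, 7.2]
opening: 0.0001
```

>>> servo_tool(
  delta_pos=[
    [0.004,0,0],
    [0.004,0,0],
    [0.004,0,0],
    [0.004,0,0],
    [0.004,0,0],
  ],
  dr=[
    [0,0,0],
    [0,0,0],
    [0,0,0],
    [0,0,0],
    [0,0,0],
  ],
  grip=[0,0,0,0,0],
)

```text
t: 4.55
tool_pos: [0.5113, -0.0508, 0.1209]
tool_rot: [-1.563, 0.175, -0.094]
contact_force: [-9.9, 1.5, 7.4]
opening: -0.0003
```

```bash
python3 -c "
from h import *
plan([.53,-.054,.121])
for n in ('side',):
    im=ctrl.get_image(n); cv2.imwrite(f'pics/{n}2.png',im[:,:,::-1])
a=cv2.resize(cv2.imread('pics/side2.png')[120:280,180:370],None,fx=3,fy=3)
cv2.imwrite('pics/a2.png',a)"
```

```text
t 4.55 pos [ 0.5113 -0.0508  0.1209] F [-9.9417  1.545   7.3907] q [-0.2415 -0.0687  1.9498 -0.0047  1.312  -1.6397]
axes x,y,z: [[0.984, -0.17, -0.052], [-0.051, 0.008, -0.999], [0.17, 0.985, -0.001]]
turn deg (tool) [ 0.0554  0.1853 -2.9651]
world d [ 0.0187 -0.0032  0.0001] tool d [ 0.019  -0.0011 -0.    ] rows 0.3166213644171829
[ 0.019  -0.0011 -0.    ] [ 0.06  0.19 -2.97]
```

View pics/a2.png

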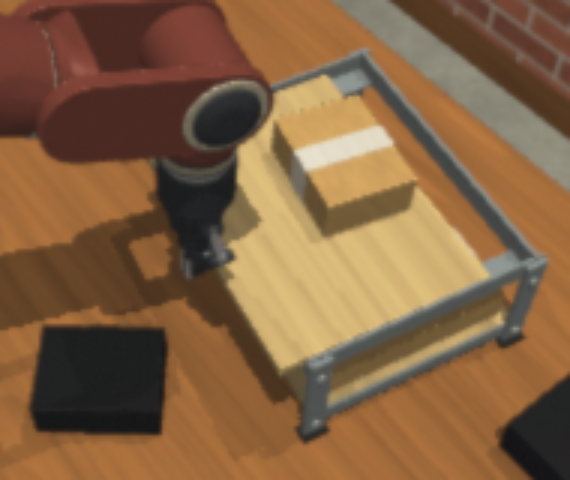

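>>> servo_tool(
  delta_pos=[
    [0.006,0,0],
    [0.006,0,0],
    [0.006,0,0],
    [0.006,0,0],
    [0.006,0,0],
  ],
  dr=[
    [0,0,-1.2],
    [0,0,-1.2],
    [0,0,-1.2],
    [0,0,-1.2],
    [0,0,-1.2],
  ],
  grip=[0,0,0,0,0],
)

```text
t: 5.22
tool_pos: [0.5315, -0.0547, 0.1191]
tool_rot: [-1.571, 0.116, -0.152]
contact_force: [-8.9, 0.1, 6.2]
opening: -0.0001
```

>>> servo_tool(
  delta_pos=[
    [0.004,-0.001,0],
    [0.004,0,0],
    [0.004,0,0],
  ],
  dr=[
    [0,0,0],
    [0,0,0],
    [0,0,0],
  ],
  grip=[0,0,0],
)

```text
t: 5.6
tool_pos: [0.5365, -0.0558, 0.119]
tool_rot: [-1.57, 0.132, -0.135]
contact_force: [-11.4, 2.0, 7.8]
opening: -0.0004
```

```bash
python3 -c "
from h import *
plan([.545,-.057,.121])
for n in ('side','top'):
    im=ctrl.get_image(n); cv2.imwrite(f'pics/{n}3.png',im[:,:,::-1])
a=cv2.resize(cv2.imread('pics/side3.png')[120:280,180:370],None,fx=3,fy=3)
cv2.imwrite('pics/a3.png',a)
b=cv2.resize(cv2.imread('pics/top3.png')[90:240,200:370],None,fx=4,fy=4)
cv2.imwrite('pics/b3.png',b)"
```

```text
t 5.6 pos [ 0.5365 -0.0558  0.119 ] F [-11.3705   2.0116   7.8491] q [-0.2402 -0.0392  1.9243 -0.0031  1.254  -1.6397]
axes x,y,z: [[0.986, -0.169, 0.002], [0.002, -0.004, -1.0], [0.169, 0.986, -0.003]]
turn deg (tool) [0.1806 0.2456 0.1321]
world d [ 0.0085 -0.0012  0.002 ] tool d [ 0.0086 -0.002   0.0003] rows 0.1463336376042733
[ 0.0086 -0.002   0.0003] [0.18 0.25 0.13]
```

View pics/a3.png

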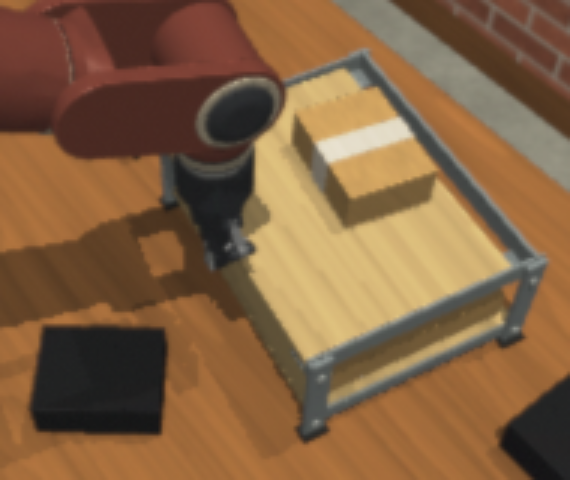

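View pics/b3.png

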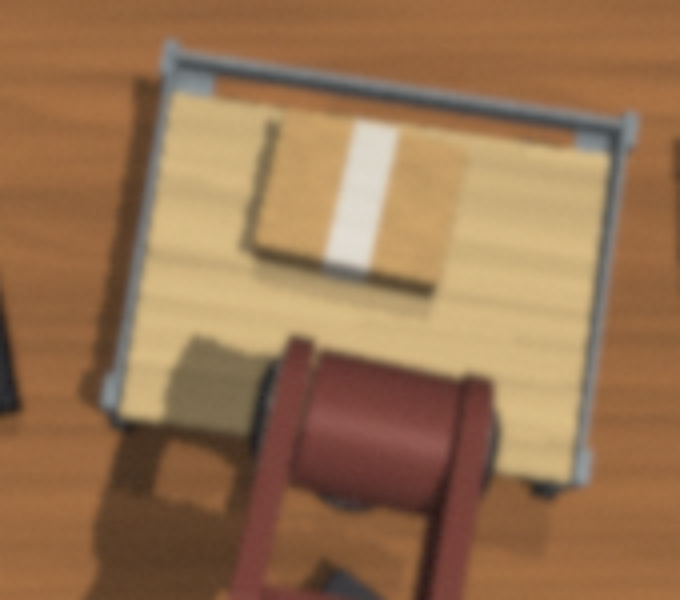

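>>> servo_tool(
  delta_pos=[
    [0.005,0,0],
    [0.005,0,0],
    [0.005,0,0],
    [0.005,0,0],
  ],
  dr=[
    [0,0,-0.5],
    [0,0,-0.5],
    [0,0,-0.5],
    [0,0,-0.5],
  ],
  grip=[0,0,0,0],
)

```text
t: 6.2
tool_pos: [0.549, -0.0579, 0.1181]
tool_rot: [-1.571, 0.122, -0.144]
contact_force: [-6.4, 1.4, 1.6]
opening: 0.0
```

```bash
cat > look.py <<'E'
from h import *
import sys
k=sys.argv[1]
for n in ('side','top'):
    im=ctrl.get_image(n); cv2.imwrite(f'pics/{n}{k}.png',im[:,:,::-1])
cv2.imwrite(f'pics/a{k}.png',cv2.resize(cv2.imread(f'pics/side{k}.png')[130:270,200:370],None,fx=4,fy=4,interpolation=2))
cv2.imwrite(f'pics/b{k}.png',cv2.resize(cv2.imread(f'pics/top{k}.png')[95:235,200:370],None,fx=4,fy=4,interpolation=2))
E
python3 look.py 4
```

```text
(no output)
```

View pics/a4.png

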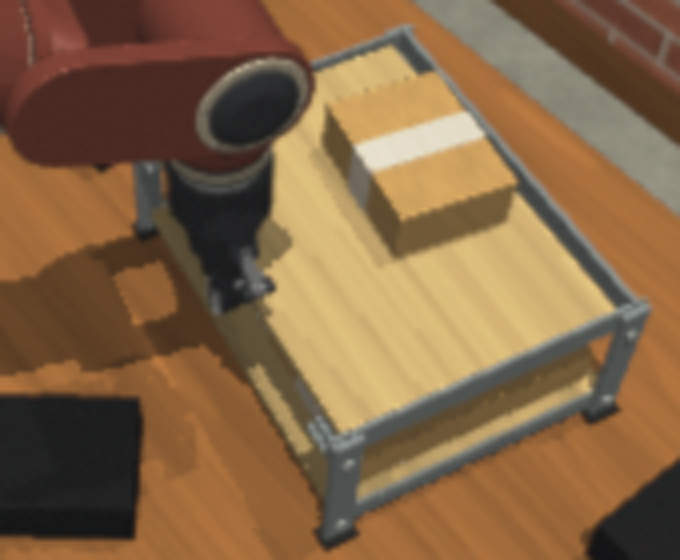

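View pics/b4.png

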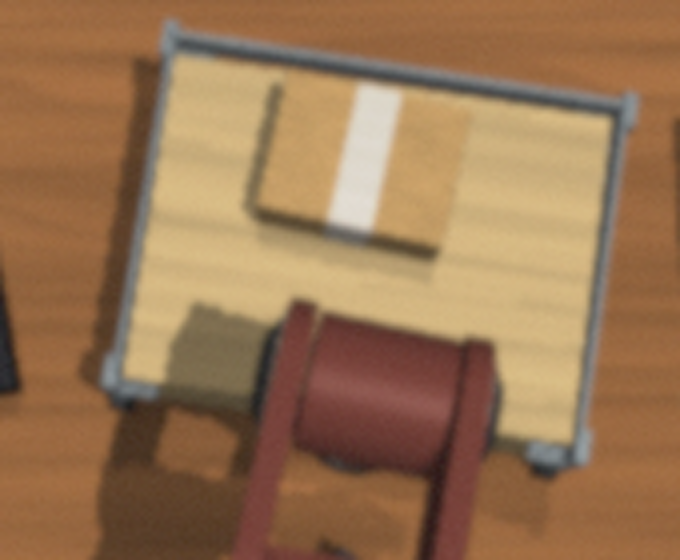

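Both lips now show in front of the board: top crop (140,390) left and (548,455) right. The vertical force also fell from 7.8 to 1.6 N. I'll nudge a little more, then ease off.

>>> servo_tool(
  delta_pos=[
    [0.003,0,0],
    [0.003,0,0],
  ],
  dr=[
    [0,0,0],
    [0,0,0],
  ],
  grip=[0,0],
)

```text
t: 6.55
tool_pos: [0.5519, -0.0583, 0.1162]
tool_rot: [-1.57, 0.13, -0.137]
contact_force: [-12.0, 1.0, 8.7]
opening: 0.0002
```

>>> servo_tool(
  delta_pos=[
    [-0.002,0,0],
    [-0.003,0,0],
    [-0.005,0,0],
  ],
  dr=[
    [0,0,0],
    [0,0,0],
    [0,0,0],
  ],
  grip=[0,0,0],
)

```text
t: 6.92
tool_pos: [0.5422, -0.0567, 0.116]
tool_rot: [-1.57, 0.129, -0.138]
contact_force: [0.6, -0.5, 0.7]
opening: -0.0001
```

>>> servo_tool(
  delta_pos=[
    [-0.015,0,0],
    [-0.04,0,0],
    [-0.04,0,0],
    [-0.03,0,0],
    [0,-0.02,0],
  ],
  dr=[
    [0,0,0],
    [0,0,0],
    [0,0,0],
    [0,0,0],
    [0,0,0],
  ],
  grip=[0,0,0,0,0],
)

```text
t: 7.55
tool_pos: [0.4104, -0.0337, 0.1323]
tool_rot: [-1.569, 0.132, -0.134]
contact_force: [0.7, 0.6, 0.3]
opening: 0.0003
```

```bash
python3 look.py 5
```

```text
(no output)
```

View pics/a5.png

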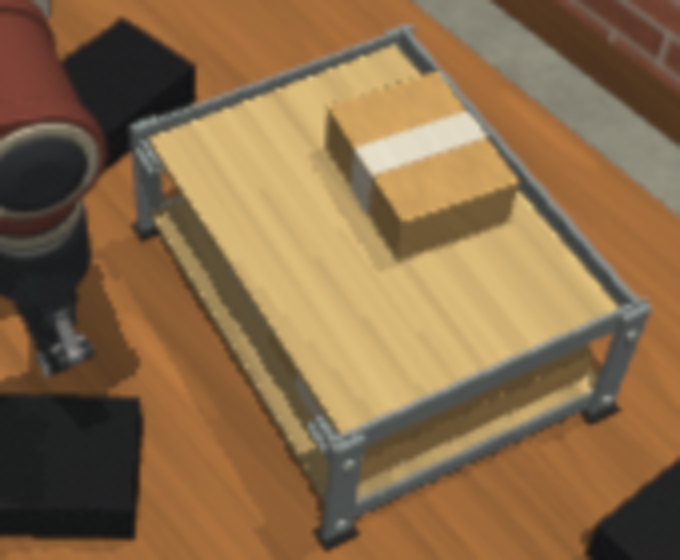

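View pics/b5.png

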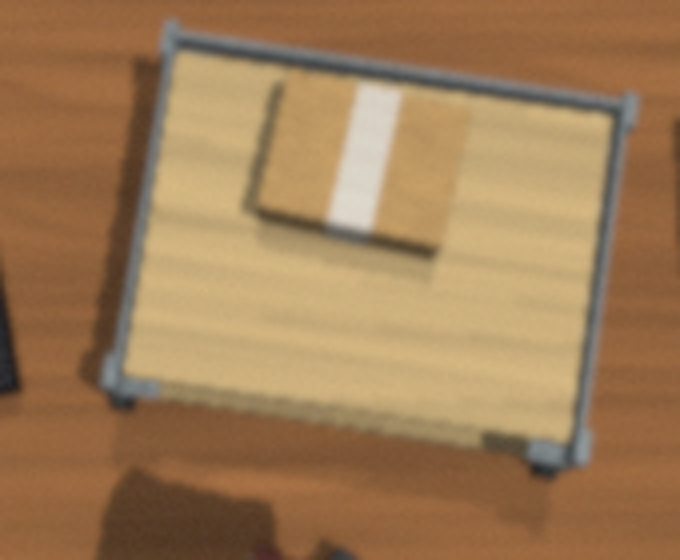

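The board looks seated behind both lips. I'll check the front height numerically by fitting the board's corners in both views.

```bash
python3 - <<'E'
from h import *
from scipy.optimize import least_squares
for n in('side','top'):
    for m in ctrl.masks_of(n,'board')[:1]:
        c,_=cv2.findContours(m['pixels'].astype(np.uint8),0,2); c=max(c,key=cv2.contourArea)
        print(n,m['score'],cv2.approxPolyDP(c,2.5,True)[:,0].tolist())
# hand-read corners of top face FL,FR,(RL,RR)
T=np.array([[230.2,189.5],[343.5,206.5]]);S=np.array([[237,164],[284,238]])
for tz,nm in((.132,'home'),(.140,'on lips')):
    a=ray('top',T,tz);b=ray('side',S,tz);print(nm,'top',a[:,:2].tolist(),'side',b[:,:2].tolist(),'diff mm',((a-b)*1000)[:,:2].round(1).tolist(),'width',np.linalg.norm(a[0]-a[1]),np.linalg.norm(b[0]-b[1]))
def board(v):
    M=R.from_euler('ZY',[v[2],v[3]]).as_matrix()
    return np.array([[-.24,.16,.012],[-.24,-.16,.012],[0,.16,.012],[0,-.16,.012]])@M.T+[v[0],v[1],.12]
r=lambda v:np.r_[(proj('top',board(v)[:2])-T).ravel(),(proj('side',board(v)[:2])-S).ravel()]
s=least_squares(r,[.78,-.1,-.17,0]);print(s.x,'tilt',np.degrees(s.x[3]),r(s.x).round(1))
# draw home & lips prediction
for n in('side','top'):
    im=cv2.imread(f'pics/{n}5.png')
    im=cv2.resize(im,None,fx=4,fy=4,interpolation=2)
    for t,col in((0,(0,0,255)),(np.radians(1.9),(255,0,0))):
        p=proj(n,board([s.x[0],s.x[1],s.x[2],t])); p=((p+.5)*4).astype(np.int32)
        cv2.polylines(im,[p[[0,1,3,2]]],True,col,1)
    im=im[520:1080,800:1480] if n=='side' else im[380:940,800:1480]
    cv2.imwrite(f'pics/{n}_o.png',im)
E
```

```text
side 0.56 [[298, 142], [238, 165], [284, 238], [351, 206], [330, 179], [325, 187], [302, 195], [296, 193], [280, 166], [282, 155], [301, 149]]
top 0.65 [[243, 109], [233, 188], [342, 203], [350, 123], [303, 116], [317, 122], [311, 155], [304, 160], [266, 150], [264, 139], [270, 112]]
home top [[0.586150401230288, 0.0999234676087584], [0.5324433060352336, -0.21967398287609877]] side [[0.5912034802764533, 0.10136341746268229], [0.5348704326422596, -0.20918268885720104]] diff mm [[-5.1, -1.4], [-2.4, -10.5]] width 0.32407866704044463 0.315614157486949
on lips top [[0.5851922714437545, 0.09929634720393105], [0.5318863538462364, -0.21791379603784036]] side [[0.5873120377545006, 0.09518346737136574], [0.5314987702129985, -0.2124972572461788]] diff mm [[-2.1, 4.1], [0.4, -5.4]] width 0.32165788631149483 0.3127020133207277
[ 0.7944 -0.1002 -0.1738  0.0381] tilt 2.184717462876089 [ 0.1 -0.5 -0.4  0.3 -0.9 -0.7  0.8  0.9]
```

View pics/side_o.png

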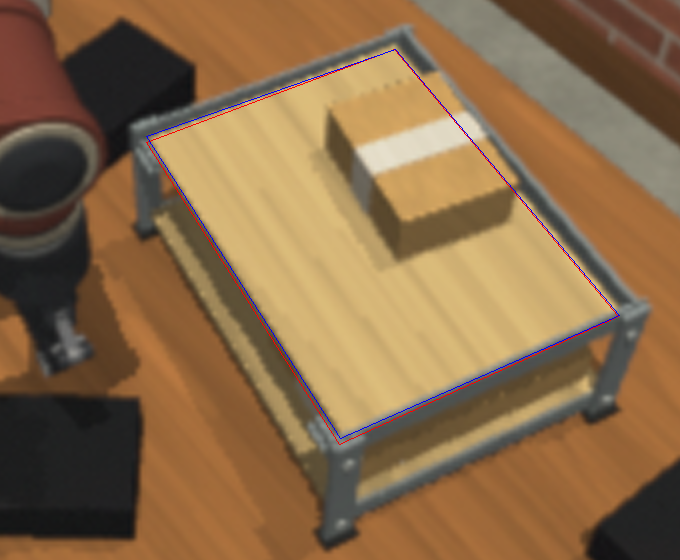

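View pics/top_o.png

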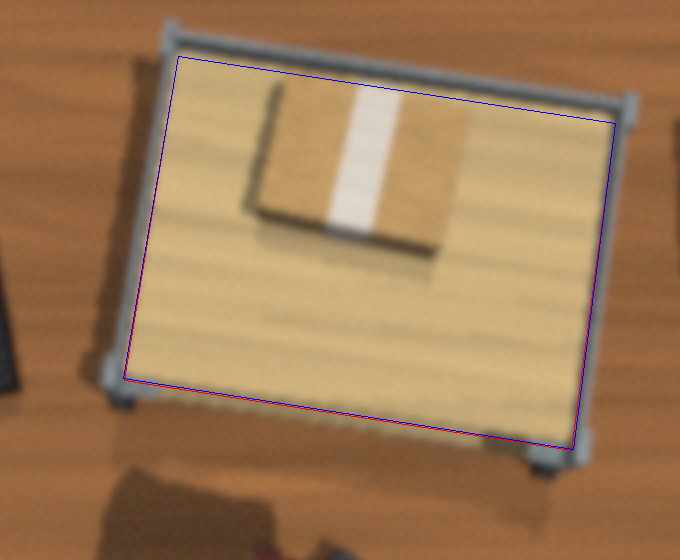

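```bash
python3 - <<'E'
import cv2,numpy as np
def z(f,x0,y0,x1,y1,k): return cv2.resize(cv2.imread(f)[y0:y1,x0:x1],None,fx=k,fy=k,interpolation=cv2.INTER_CUBIC)
a=z('pics/side5.png',228,130,310,180,9); cv2.imwrite('pics/zl.png',a)
b=z('pics/side5.png',265,200,345,262,9); cv2.imwrite('pics/zr.png',b)
c=np.hstack([z('pics/top3.png',325,120,365,225,5),z('pics/top4.png',325,120,365,225,5),z('pics/top5.png',325,120,365,225,5)]); cv2.imwrite('pics/zt.png',c)
E
```

```text
(no output)
```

View pics/zl.png

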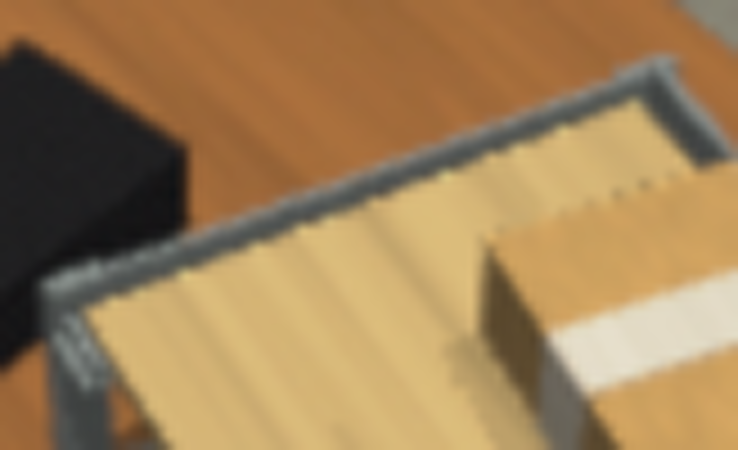

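View pics/zr.png

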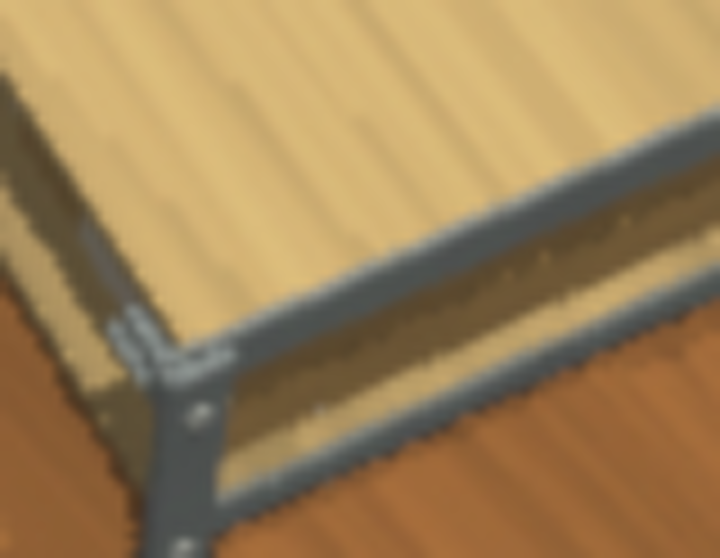

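View pics/zt.png

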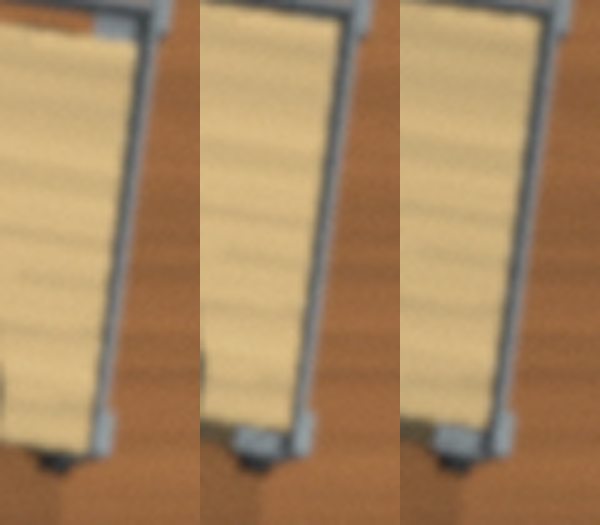

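```bash
python3 - <<'E'
from h import *
# rack frame by fit of posts' tops mid? use left flange: for columns, find wood->grey->board transition in side5
im=cv2.imread('pics/side5.png').astype(int); 
sat=im[:,:,2]-im[:,:,0]   # R-B: wood/bench high, steel ~0
for u in range(240,300,5):
    col=sat[125:185,u]; g=np.where(col<30)[0]+125; print(u,g[:12], 'n',len(g))
# predicted band thickness (rows) flange top z=.143 to board top z
base=np.array([.7944,-.1002,0])
for x in (-.03,-.12,-.2,-.23):
    p=base+RX*x+RY*.1625
    tops=proj('side',p+[0,0,.143]); 
    for nm,z in(('flat',.132),('lips',.132+8/.24*(-x)/1000)):
        q=proj('side',base+RX*x+RY*.16+[0,0,z]); print(x,nm,(q-tops).round(2),tops.round(0))
E
```

```text
240 [141 142 143 144 145 146 147 148 149 150 151 152] n 27
245 [145 146 147 148 149 150 151 152 153 154 155 156] n 16
250 [156 157 158] n 3
255 [154 155 156] n 3
260 [152 153 154] n 3
265 [150 151 152] n 3
270 [148 149 150 151] n 4
275 [147 148 149] n 3
280 [145 146 147] n 3
285 [143 144 145] n 3
290 [141 142 143 170 171 172 173 174 175 176 177 178] n 14
295 [139 140 141 166 167 168 169 170 171] n 9
-0.03 flat [[0.14 2.73]] [[291. 142.]]
-0.03 lips [[0.16 2.53]] [[291. 142.]]
-0.12 flat [[0.28 2.74]] [[268. 150.]]
-0.12 lips [[0.3  1.92]] [[268. 150.]]
-0.2 flat [[0.41 2.74]] [[246. 158.]]
-0.2 lips [[0.36 1.38]] [[246. 158.]]
-0.23 flat [[0.46 2.74]] [[238. 161.]]
-0.23 lips [[0.37 1.18]] [[238. 161.]]
```

```bash
python3 - <<'E'
from h import *
for f in('top3','top5'):
    im=cv2.imread(f'pics/{f}.png').astype(float); sat=im[:,:,2]-im[:,:,0]
    print(f)
    for v in range(130,200,8):
        r=cv2.resize(sat[v:v+1,325:365],None,fx=10,fy=1,interpolation=cv2.INTER_LINEAR)[0]
        g=np.where(r<35)[0]; print(v,325+g[0]/10,(g[-1]-g[0])/10)
base=np.array([.7944,-.1002,0])
for x in(-.03,-.12,-.2,-.23):
    t=proj('top',base+RX*x-RY*.1625+[0,0,.143])[0]
    print(x,t.round(0),'flat',(t-proj('top',base+RX*x-RY*.16+[0,0,.132])[0])[0].round(2),'lips',(t-proj('top',base+RX*x-RY*.16+[0,0,.132-x*8/240])[0])[0].round(2))
print(ctrl.get_obs()['contact_force'])
for n in['top','side']:
  for l in['tape','glue','tin']:
    for m in ctrl.masks_of(n,l)[:1]: print(n,l,m['score'],m['extent'])
E
```

```text
top3
130 352.5 3.6
138 351.7 3.4
146 350.7 3.2
154 349.8 3.0
162 348.9 2.8
170 347.8 2.8
178 346.8 2.7
186 345.8 2.6
194 344.9 2.5
top5
130 352.5 3.7
138 351.7 3.4
146 350.6 3.3
154 349.5 3.3
162 348.6 3.2
170 347.4 3.2
178 346.4 3.2
186 345.4 3.0
194 344.2 3.3
-0.03 [354. 135.] flat 1.79 lips 1.71
-0.12 [350. 165.] flat 1.77 lips 1.45
-0.2 [346. 193.] flat 1.74 lips 1.22
-0.23 [344. 204.] flat 1.73 lips 1.15
[ 0.0042 -1.0648  0.03  ]
top tape 0.65 [381.0, 191.2, 415.9, 223.4]
top glue 0.76 [110.0, 159.5, 140.3, 183.4]
top tin 0.69 [120.6, 205.5, 147.8, 227.3]
side tape 0.83 [306.5, 286.9, 346.6, 328.8]
side glue 0.83 [196.7, 103.3, 210.0, 130.9]
side tin 0.46 [307.3, 286.7, 347.5, 330.9]
```

The flange band is now uniform along both sides, where before it tapered towards the front on the right side. That means the board is flat. Nothing else has moved, so I'm handing in.

```bash
python3 -c "
from station import ctrl
print(ctrl.finish_job(), ctrl.get_obs()['t'])"
```

```text
the job is handed in; nothing more can be done
the job is handed in; nothing more can be done
```

I pushed the board's front edge at its middle with the shut fingertips. It slid back about 50 mm at roughly 9–12 N and dropped behind both lips. I then backed the hand off about 14 cm and handed in the job about 8–9 s into the 35 s allowed.

**Checks that agree the board is seated:**
- **Feel:** the vertical force fell from 7.8 to 1.6 N near the end of the slide. The next nudge raised the push to 12 N after about 3 mm, so the board was probably against the stop.
- **Lips:** both lips show in front of the board in the top view.
- **Flat:** the visible strip of side flange is even from front to back on both sides: about 3 px on the left in the side view and 3.2 px on the right in the top view. During the push the right strip tapered to 2.5 px at the front.
- **Other things:** the carton is still standing on the board, and the tape and glue were found where they were before. The hand read no contact beyond about 1 N of noise.

**Checks that disagreed or missed:**
- **Corner fit:** a rough fit of hand-read front corners gave about 2° of tilt, which would mean the front was still on the lips. I judged it unreliable, because the flanges hide the corners and the camera calibration is only good to about 2 mm. I relied on the flange-strip comparison instead.
- **Tin:** the last side-view detection mistook the tape for the tin. The top view shows the tin where it was.

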